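# Put the tea things together for the shelf

## Task

Put the tea things together so they can go back on the shelf: stack the three steel dabbas in the middle of the round aluminium tray, the widest at the bottom, the middle-sized one centred on it and the narrowest centred on top, and stand the tall narrow ceramic cup upright inside the broad cup. Set each one down gently rather than dropping it, and leave the tray, the broad cup, the amber jar and the brass mortar standing where they are.

Things in the scene. Friction and masses are not known exactly. Their poses are not given: they have to be found in the camera images.
- dabba_wide: the widest of three closed plain steel canisters (dabbas) with flat lids: upright cylinder, 68 mm diameter, 56 mm high, about 0.2 kg. Origin at the centre of its underside, z up. To be the bottom of the stack.
- dabba_mid: the middle-sized steel dabba: upright cylinder with a flat lid, 52 mm diameter, 44 mm high, about 0.15 kg. Origin at the centre of its underside, z up.
- dabba_small: the narrowest steel dabba: upright cylinder with a flat lid, 36 mm diameter, 34 mm high, about 0.1 kg. Origin at the centre of its underside, z up. To be the top of the stack.
- cup_tall: the tall narrow white ceramic cup without handle, open top: 85 mm high, outside diameter 52 mm at the foot and 58 mm at the rim, wall 4 mm, about 0.15 kg. Origin at the centre of its underside, z up. When it stands in the broad cup its rim is 36 mm above the broad cup's rim.
- cup_broad: the broad low white ceramic cup, open top, stays where it is: 55 mm high, outside diameter 68 mm at the foot and 88 mm at the rim, wall 4 mm (mouth 80 mm inside, inner floor about 61 mm across and 6 mm above the underside); a loop handle below the rim on its own +y side reaches 66 mm from the axis. Loose, 0.35 kg. Origin at the centre of its underside, z up.
- tray: round aluminium tray, stays where it is: 160 mm diameter, rim 12 mm high, flat floor about 140 mm across and 4 mm thick (its upper face 4 mm above the origin). Loose, 0.6 kg. Origin at the centre of its underside, z up.
- jar: bystander: amber glass jar with a yellow cap, 64 mm diameter, 85 mm high. Origin at the centre of its underside.
- mortar: bystander: brass mortar, open top, 80 mm diameter at the rim, 55 mm high. Origin at the centre of its underside.
Not all that is in view belongs to the job. Leave any red look-alike of the cup_broad alone.

How it is judged:
At the end, for the whole second after the job is handed in: Widest dabba within 15 mm of the tray centre, middle one within 10 mm of its axis on it, narrowest likewise on that; tall cup on the broad cup's floor within 12 mm of its axis. All upright (0.12 rad), heights within 5 mm, at rest; tray and broad cup level (0.1 rad) and moved under 25 mm (horizontal distance between dabba_wide and tray below 0.015 m and z of dabba_wide in the frame of tray between -0.001 and 0.009 m and angle between each of dabba_wide, dabba_mid, dabba_small, cup_tall's own z axis and vertical below 0.12 rad and linear speed of each of dabba_wide, dabba_mid, dabba_small, cup_tall, tray, cup_broad below 0.02 m/s and angular speed of each of dabba_wide, dabba_mid, dabba_small, cup_tall below 0.2 rad/s and horizontal distance between dabba_mid and dabba_wide below 0.01 m and z of dabba_mid in the frame of dabba_wide between 0.051 and 0.061 m and horizontal distance between dabba_small and dabba_mid below 0.01 m and z of dabba_small in the frame of dabba_mid between 0.039 and 0.049 m and horizontal distance between cup_tall and cup_broad below 0.012 m and z of cup_tall in the frame of cup_broad between 0.001 and 0.011 m and angle between each of tray, cup_broad's own z axis and vertical below 0.1 rad and distance of each of tray, cup_broad from where it was at the start of the episode below 0.025 m); the robot touches nothing.
It fails at once if a dabba or the tall cup is dropped (moves faster than 0.65 m/s, as after a fall of some 20 mm, while no finger touches it) ((linear speed of dabba_wide above 0.65 m/s and contact force between dabba_wide and the fingers below 0.05 N) or (linear speed of dabba_mid above 0.65 m/s and contact force between dabba_mid and the fingers below 0.05 N) or (linear speed of dabba_small above 0.65 m/s and contact force between dabba_small and the fingers below 0.05 N) or (linear speed of cup_tall above 0.65 m/s and contact force between cup_tall and the fingers below 0.05 N)).
It fails at once if the jar or the mortar is moved more than 25 mm or tipped over (distance of any of jar, mortar from where it was at the start of the episode above 0.025 m or angle between any of jar, mortar's own z axis and vertical above 0.3 rad).
It fails at once if the tray or the broad cup is moved more than 40 mm or tipped (over 0.4 rad) (distance of any of tray, cup_broad from where it was at the start of the episode above 0.04 m or angle between any of tray, cup_broad's own z axis and vertical above 0.4 rad).
It also fails if it takes over 122 s, if anything falls off the work surface, if the arm or the gripper's body presses on something with over 40 N, if the wrist force passes 120 N, or if a joint passes its speed limit or range.

## Robot

A 6-joint arm with a two-finger parallel gripper is mounted at the origin on the work surface. World frame = base frame: x ahead of the robot, y to its left, z up, the work surface at z = 0. Lengths are in m, angles in rad, forces in N, time in s.
With the tool pointing down it reaches from about 0.425 to 0.95 m from the base axis. Payload 3.5 kg.
Tool frame: the origin (TCP) lies midway between the tips of the shut fingers; the grasp point (between the pads) lies 19 mm behind it (ctrl.hold_point_z is the distance from the TCP to the grasp point, in m); z points along the fingers, y is the line along which they close (so a half turn about z gives the same grasp; the last joint's range is limited). The gripper opens to 85 mm and grips with 20 to 120 N. Pads are 22 mm wide; open, the fingers measure 114 mm over their backs; the gripper's body (76 mm by 85 mm) begins 54 mm behind the grasp point. The pads swing forward as they close: fully open they stand 13 mm farther back than shut.
Start: joints at [1.044, 0.286, 1.577, -0, 1.279, -0.15], TCP at [0.248, 0.628, 0.231] pointing down, gripper open.
Joint ranges: [-2.77, 2.77], [-0.9, 2.22], [0.21, 2.48], [-1.53, 4.67], [0.24, 2.81], [-2.84, 2.84]. Speed limits (rad/s): [2.79, 2.79, 3.14, 3.14, 3.14, 3.14].

## Interface

Orientations are given as a unit quaternion [x, y, z, w].
In Python, from plant import readout, cams, sign_off, ctrl gives the robot as it stands. The module is installed in compiled form; this text tells all that it offers.
- The arm moves only by the tool step_arm, never from a script. Its argument "increments" is a list of rows, each a list of 2 entries, a list of its own where there are three numbers: the shift along the world's x, y, z in mm, then the turn, a rotation vector about the world's x, y, z in rad. In form: [[[x, y, z], [rx, ry, rz]], ...]. A call has 1 to 8 rows; each row shifts and turns the commanded pose from where the row before left it; what a row does not reach is not made up. A row lasts 1/12 s, in which the tool goes at most 41.7 mm and 7.16 degrees, less where a joint would pass 70% of its speed; a pose out of reach is approached as far as the arm can. A call is refused whole if a number of a shift passes 41.7 or a number of a turn 0.125, either way. A call with a gripper value outside its range is refused whole. "fingers" is the opening, from -1 (shut) to 1 (fully open), set as the call begins (left out, the last holds). The fingers move at their own pace and stop on an object; "grip_force" is the grip in N (left out, the last holds). Time passes only in rows, so rows that do not move let the fingers close. It gives the time, the measured TCP pose, the force, the opening and the grip force at its end, in the units of the state.
- readout.get_state(): the state, without advancing time (a new reading comes with each control period).
- cams.read_camera(name): name is "side" or "top" or "wrist"; returns the picture (400x640x3 uint8, red, green, blue); there is no depth.
- cams.get_calibration(name): a dict with "fx", "fy", "cx", "cy" (pixels), "eye" and "rotation" of the camera in the world; the wrist camera has in their place "T_tool_cam" (4x4, takes a point from camera to tool coordinates, whose origin is the TCP and whose axes are the flange's). Camera axes: x right, y up, looking along -z (the intrinsics and any distortion apply to the point x, -y, -z); pixel columns grow to the right and rows downward; lengths in m; the calibration is good to about 2 mm. A picture is of the moment at which its call begins: read the wrist's pose just before it. get_calibration takes no time and is no camera call.
- sign_off(): hands the job in; it is judged then, once.
The state is a dict: "time": time; "qpos": joint angles; "dq": joint speeds; "joint_efforts": joint torques, N m; "eef_pos": TCP position; "tcp_rot": TCP orientation; "contact_force": force on the tool from outside, world axes, zero at the start; "wrist_torque": the same for the moment, N m; "opening": opening from 0.0 (shut) to 1.0 (fully open); "finger_force": force on a finger pad.
Only numpy, scipy, OpenCV 4.12 (cv2) and the standard library are available. Lean on these libraries where they do the work, as an engineer would, in place of code of your own. Each camera call takes 0.05 s, during which the arm holds its last target. There are 200 camera calls.

## Working session

There is one attempt and no reset: what is moved stays moved. The work goes in short steps, Python scripts to look and compute and a tool call to move; the robot and the scene stay as the last step left them, time stands still between calls to the robot, and variables do not carry over. Pictures are saved under pics/ and viewed, at most 14 in all, crops included, and the job is handed in when it is done.

Besides the shell and the picture viewer there is one more tool, called after "Request:" as a command line: name --argument value ..., lists and objects as JSON in quotes. step_arm: Moves the arm, as the interface text tells. Its arguments: {"type":"object","properties":{"increments":{"type":"array","items":{"type":"array"}},"fingers":{"type":"number"},"grip_force":{"type":"number"}},"required":["increments"]}

```bash
mkdir -p pics
cat > h.py <<'E'
import numpy as np, cv2
from plant import readout, cams, ctrl
def shot(n,f):
    im=cams.read_camera(n); cv2.imwrite('pics/'+f,im[:,:,::-1]); return im
E
python3 - <<'E'
from h import *
for n in ['top','side']:
    shot(n,n+'0.png')
    print({k:np.round(v,4).tolist() if not isinstance(v,(str,dict)) else v for k,v in cams.get_calibration(n).items()})
print({k:np.round(v,4).tolist() for k,v in cams.get_calibration('wrist').items()})
print(readout.get_state(), ctrl.hold_point_z)
E
```

```text
{'fx': 370.9678, 'fy': 370.9678, 'cx': 321.889, 'cy': 194.9116, 'eye': [0.3516, 0.0132, 0.8677], 'rotation': [-0.0344, 0.0097, 0.7174, -0.6958]}
{'fx': 493.7708, 'fy': 493.7708, 'cx': 326.3098, 'cy': 201.4725, 'eye': [-0.2107, -0.9001, 0.8441], 'rotation': [0.4367, -0.1281, -0.2754, 0.8468]}
{'fx': 336.6129, 'fy': 336.6129, 'cx': 317.6523, 'cy': 194.5688, 'T_tool_cam': [[0.0, 0.9655, 0.2605, 0.0667], [1.0, -0.0, -0.0, 0.0006], [-0.0, 0.2605, -0.9655, -0.1432], [0.0, 0.0, 0.0, 1.0]]}
{'time': 0.1, 'qpos': array([ 1.04401074e+00,  2.87132713e-01,  1.57806072e+00, -4.18440545e-05,
        1.27860915e+00, -1.50005011e-01]), 'dq': array([-0.00186195, -0.00022522, -0.00396495, -0.0007891 ,  0.00042515,
        0.0002597 ]), 'joint_efforts': array([ 1.82528613e-03, -4.07291222e+01, -2.93700564e+01, -1.00761213e-04,
        3.37163343e-03, -8.09041069e-06]), 'eef_pos': array([0.24802664, 0.6271238 , 0.2300321 ]), 'tcp_rot': array([ 1.87271853e-01,  9.82307504e-01, -1.04894847e-03, -3.47926221e-04]), 'contact_force': array([-0.4940831 , -0.00114575,  0.93893326]), 'wrist_torque': array([-0.02063991,  0.01891102,  0.02919438]), 'finger_force': 0.0, 'opening': 0.9998157081724282} 0.0187
```

View pics/top0.png

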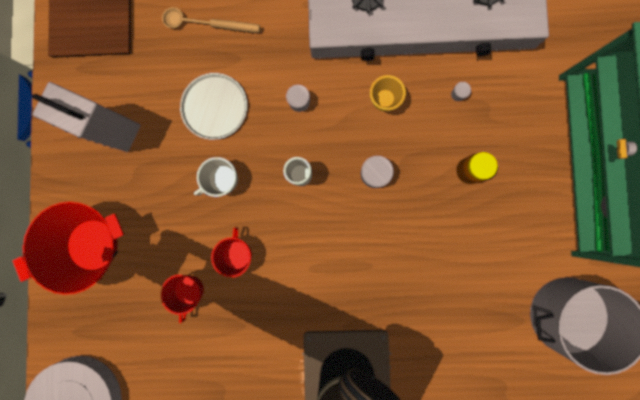

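View pics/side0.png

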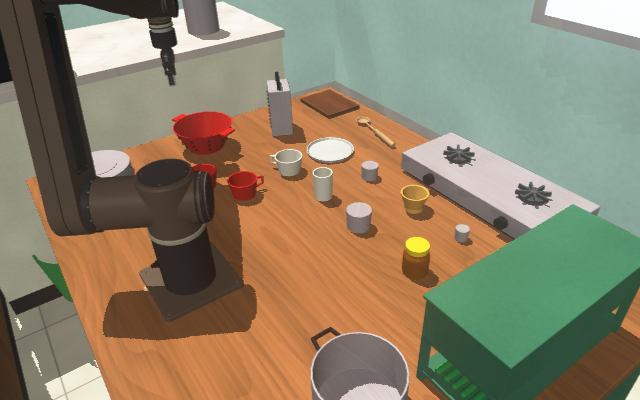

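```bash
cat >> h.py <<'E'
from scipy.spatial.transform import Rotation as R
def ray(n,u,v,T=None):
    c=cams.get_calibration(n); d=np.array([(u-c['cx'])/c['fx'],-(v-c['cy'])/c['fy'],-1.])
    if n=='wrist':
        s=T or readout.get_state(); Rt=R.from_quat(s['tcp_rot']).as_matrix(); M=np.array(c['T_tool_cam'])
        return s['eef_pos']+Rt@M[:3,3], Rt@M[:3,:3]@d
    q=np.array(c['rotation']); Rm=R.from_quat(q).as_matrix() if q.size==4 else q
    return np.array(c['eye']),Rm@d
def onz(n,u,v,z,T=None):
    e,d=ray(n,u,v,T); return e+d*(z-e[2])/d[2]
def tri(r1,r2):
    (a,d),(b,f)=r1,r2; d=d/np.linalg.norm(d); f=f/np.linalg.norm(f)
    s,t=np.linalg.lstsq(np.c_[d,-f],b-a,rcond=None)[0]
    return (a+s*d+b+t*f)/2, np.linalg.norm(a+s*d-b-t*f)
E
python3 - <<'E'
from h import *
for n,(u,v,z) in dict(wide=(377,172,.056),mid=(298,97,.044),small=(461,91,.034),tall=(298,171,.085),broad=(217,177,.055),tray=(214,105,.012),jar=(483,166,.085),mortar=(388,93,.055)).items():
    p=onz('top',u,v,z); print(n,p.round(3),np.hypot(*p[:2]).round(3))
t=cv2.imread('pics/top0.png')[70:280,155:505]; s=cv2.imread('pics/side0.png')[125:280,220:480]
cv2.imwrite('pics/c.png',cv2.resize(t,(770,462),interpolation=cv2.INTER_CUBIC)); cv2.imwrite('pics/d.png',cv2.resize(s,(780,465),interpolation=cv2.INTER_CUBIC))
E
```

```text
wide [ 0.449 -0.081  0.056] 0.457
mid [0.628 0.089 0.044] 0.634
small [ 0.63  -0.28   0.034] 0.689
tall [0.454 0.089 0.085] 0.462
broad [0.45  0.273 0.055] 0.527
tray [0.627 0.292 0.012] 0.692
jar [ 0.451 -0.299  0.085] 0.541
mortar [ 0.625 -0.113  0.055] 0.635
```

View pics/c.png

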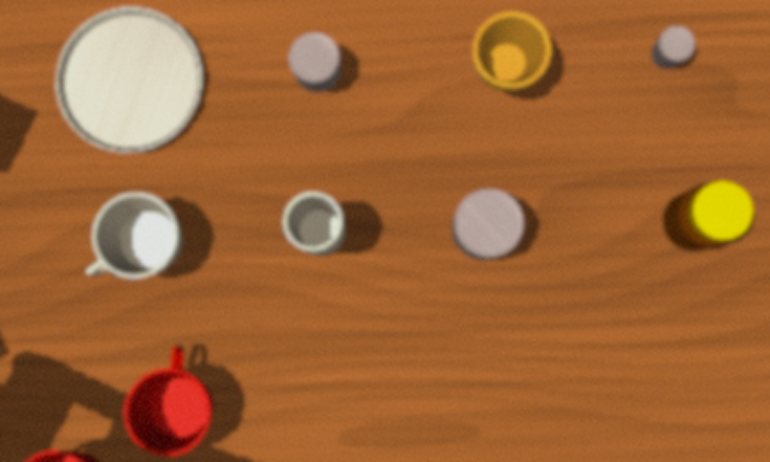

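View pics/d.png

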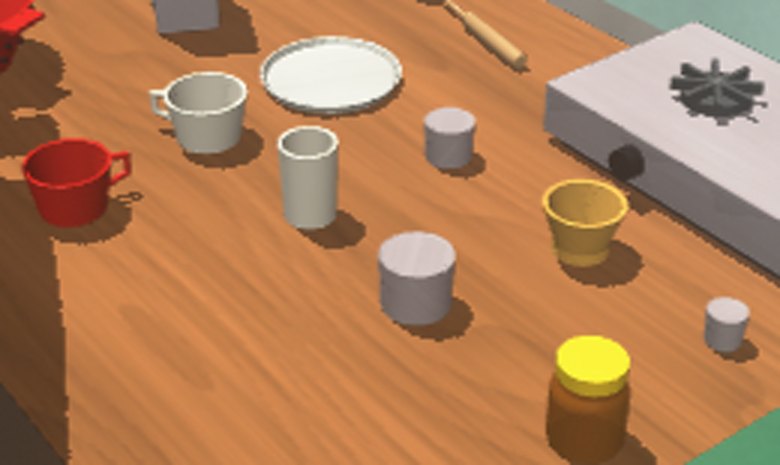

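Run:
```python
from h import *
P=dict(wide=((489,222),(417,256),.056),mid=((315,58),(450,124),.044),small=((677,44),(728,311),.034),tall=((314,222),(308,143),.085),broad=((136,234),(206,97),.055),tray=((130,79),(331,73),.012))
ims={n:cv2.cvtColor(cv2.imread(f'pics/{n}0.png'),cv2.COLOR_BGR2HSV) for n in('top','side')}
for n,(a,b,z) in P.items():
    u,v=155-.27+a[0]/2.2,70-.27+a[1]/2.2; U,V=220-.33+b[0]/3,125-.33+b[1]/3
    p,g=tri(ray('top',u,v),ray('side',U,V)); print(n,p.round(4),'gap',g.round(4),'plane',onz('top',u,v,z)[:2].round(4),onz('side',U,V,z)[:2].round(4))
    if n in('wide','mid','small'):
        for cam,(x,y) in (('top',(u,v)),('side',(U,V))):
            im=cv2.imread(f'pics/{cam}0.png'); m=np.zeros((402,642),np.uint8)
            cv2.floodFill(im,m,(int(x+.5),int(y+.5)),0,(14,)*3,(14,)*3,4|cv2.FLOODFILL_FIXED_RANGE|cv2.FLOODFILL_MASK_ONLY|255<<8)
            c=max(cv2.findContours(m[1:-1,1:-1],0,1)[0],key=len); (cx,cy),ax,_=cv2.fitEllipse(c); print('  ',cam,(round(x,1),round(y,1)),'fit',(round(cx,1),round(cy,1)),np.round(ax,1),onz(cam,cx,cy,z)[:2].round(4))
```

```text
wide [ 0.4524 -0.0817  0.0543] gap 0.0 plane [ 0.4522 -0.0815] [ 0.4509 -0.0834]
   top (377.0, 170.6) fit (377.0, 170.6) [27.4 28.2] [ 0.4523 -0.0816]
   side (358.7, 210.0) fit (358.6, 209.4) [13.4 23.8] [ 0.4525 -0.0813]
mid [0.6311 0.0894 0.0401] gap 0.0001 plane [0.6298 0.089 ] [0.6271 0.0846]
   top (297.9, 96.1) fit (297.1, 95.7) [19.  20.1] [0.6309 0.0909]
   side (369.7, 166.0) fit (369.7, 164.6) [ 7.2 14.9] [0.6324 0.0907]
small [ 0.6326 -0.2836  0.0342] gap 0.0006 plane [ 0.6323 -0.2835] [ 0.6331 -0.2835]
   top (462.5, 89.7) fit (462.3, 89.0) [12.3 12.7] [ 0.6341 -0.2833]
   side (462.3, 228.3) fit (462.3, 228.0) [ 6.3 12.7] [ 0.6342 -0.2825]
tall [0.4548 0.09   0.085 ] gap 0.0012 plane [0.4543 0.0903] [0.4554 0.0898]
broad [0.4532 0.276  0.0489] gap 0.0005 plane [0.4522 0.2742] [0.4483 0.2668]
tray [0.6269 0.2935 0.0089] gap 0.0001 plane [0.6258 0.2925] [0.6238 0.2891]
```

Request:
step_arm --increments '[[[24,-29,0],[0,0,0]],[[24,-29,0],[0,0,0]],[[24,-29,0],[0,0,0]],[[24,-29,0],[0,0,0]],[[24,-29,0],[0,0,0]],[[24,-29,0],[0,0,0]],[[24,-29,0],[0,0,0]],[[24,-29,0],[0,0,0]]]' --fingers 1 --grip_force 40

```text
time: 0.77
eef_pos: [0.4409, 0.394, 0.2308]
tcp_rot: [0.187, 0.982, -0.0, -0.0]
contact_force: [0.5, 0.6, 1.3]
opening: 1.003
finger_force: 0.0
```

Request:
step_arm --increments '[[[30,-38,0],[0,0,0]],[[30,-38,0],[0,0,0]],[[30,-39,0],[0,0,0]],[[0,0,0],[0,0,0]],[[0,0,0],[0,0,0]]]'

```text
time: 1.18
eef_pos: [0.5183, 0.2952, 0.2307]
tcp_rot: [0.189, 0.982, -0.0, -0.001]
contact_force: [-1.2, 0.2, 0.4]
opening: 0.999
finger_force: 0.0
```

Run:
```python
from h import *
s=readout.get_state(); print(s['eef_pos'].round(4),s['tcp_rot'].round(4),s['time'])
np.savez('w1.npz',**s); shot('wrist','w1.png')
```

```text
[0.5183 0.2952 0.2307] [ 1.894e-01  9.819e-01 -2.000e-04 -6.000e-04] 1.1833
```

View pics/w1.png

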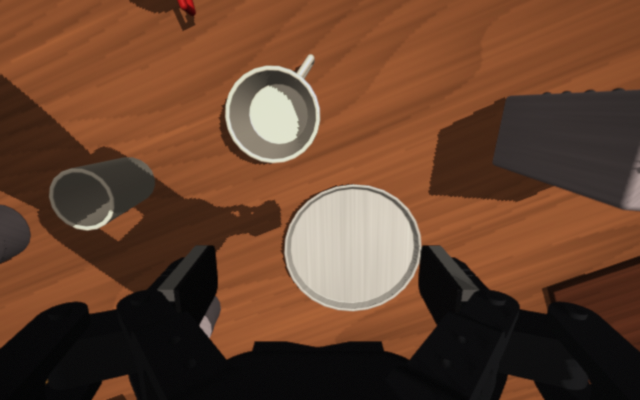

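Run:
```python
from h import *
s=dict(np.load('w1.npz'))
im=cv2.imread('pics/w1.png')
hsv=cv2.cvtColor(im,cv2.COLOR_BGR2HSV)
m=((hsv[...,1]<70)&(hsv[...,2]>90)).astype(np.uint8)*255; m[230:,:280]=0;m[230:,425:]=0
for c in cv2.findContours(m,0,1)[0]:
    if len(c)>60: print(cv2.fitEllipse(cv2.convexHull(c)))
for n,uv,z,t in (('tray',(353,247),.012,(214.1-.27,105.9-.27)),('broad',(272,114),.055,(216.5,176.1)),('tall',(83,197),.085,(297.5,170.6))):
    print(n,onz('wrist',*uv,z,s).round(4),[x.round(4) for x in tri(ray('wrist',*uv,s),ray('top',*t))])
```

```text
((352.3564453125, 247.1729736328125), (125.91661071777344, 137.30694580078125), 81.85971069335938)
((633.8525390625, 192.38771057128906), (19.633337020874023, 45.920005798339844), 8.711368560791016)
((81.46306610107422, 198.9604034423828), (56.42717742919922, 69.02581787109375), 128.7357635498047)
((277.1865539550781, 106.87259674072266), (94.83358764648438, 117.22303009033203), 33.880550384521484)
tray [0.6208 0.2989 0.012 ] [array([ 0.6307,  0.2982, -0.0069]), np.float64(0.0025)]
broad [0.4492 0.2781 0.055 ] [array([0.451 , 0.2767, 0.0492]), np.float64(0.004)]
tall [0.4531 0.0967 0.085 ] [array([0.4542, 0.0911, 0.0781]), np.float64(0.0023)]
```

Request:
step_arm --increments '[[[-7,-35,0],[0,0,0]],[[-7,-35,0],[0,0,0]],[[-7,-35,0],[0,0,0]],[[-7,-35,0],[0,0,0]],[[-7,-35,0],[0,0,0]],[[-7,-35,0],[0,0,0]],[[-7,-35,0],[0,0,0]],[[-7,-35,0],[0,0,0]]]'

```text
time: 1.9
eef_pos: [0.4603, 0.0176, 0.2312]
tcp_rot: [0.186, 0.983, 0.0, 0.0]
contact_force: [0.6, -0.1, -0.4]
opening: 0.999
finger_force: 0.0
```

Request:
step_arm --increments '[[[-4,-31,-20],[0,0,0]],[[-4,-31,-20],[0,0,0]],[[-4,-31,-20],[0,0,0]],[[0,0,0],[0,0,0]],[[0,0,0],[0,0,0]],[[0,0,0],[0,0,0]]]'

```text
time: 2.4
eef_pos: [0.4496, -0.0745, 0.1716]
tcp_rot: [0.187, 0.982, 0.0, 0.0]
contact_force: [-0.1, -0.2, -0.7]
opening: 1.002
finger_force: 0.0
```

Run:
```python
from h import *
s=readout.get_state(); print(s['eef_pos'].round(4),s['tcp_rot'].round(4),s['time'],abs(s['dq']).max())
np.savez('w2.npz',**s); im=shot('wrist','w2.png')
```

```text
[ 0.4496 -0.0745  0.1716] [1.866e-01 9.824e-01 3.000e-04 2.000e-04] 2.4 0.01884437565596169
```

View pics/w2.png

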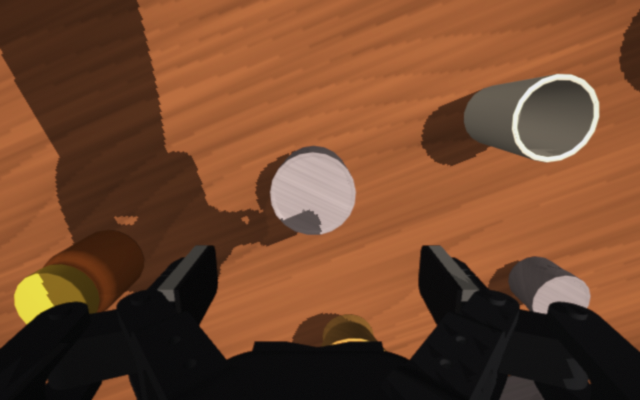

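Run:
```python
from h import *
s=dict(np.load('w2.npz'))
for n,uv,z,t in (('wide',(313,192),.056,(377,170.6)),('tall',(556,118),.085,(297.5,170.6))):
    print(n,onz('wrist',*uv,z,s).round(4),[x.round(4) for x in tri(ray('wrist',*uv,s),ray('top',*t))])
```

```text
wide [ 0.4495 -0.0777  0.056 ] [array([ 0.4547, -0.082 ,  0.035 ]), np.float64(0.0039)]
tall [0.4546 0.095  0.085 ] [array([0.4528, 0.0896, 0.0934]), np.float64(0.0012)]
```

Request:
step_arm --increments '[[[1.5,-5.5,-30],[0,0,0]],[[0,0,-30],[0,0,0]],[[0,0,-30],[0,0,0]],[[0,0,-30],[0,0,0]],[[0,0,-20],[0,0,0]],[[0,0,-11],[0,0,0]],[[0,0,0],[0,0,0]]]'

```text
time: 3.03
eef_pos: [0.4499, -0.0795, 0.0187]
tcp_rot: [0.186, 0.983, 0.0, -0.002]
contact_force: [-0.7, 0.2, -0.8]
opening: 1.001
finger_force: 0.0
```

Request:
step_arm --increments '[[[0,0,0],[0,0,0]],[[0,0,0],[0,0,0]],[[0,0,0],[0,0,0]],[[0,0,0],[0,0,0]],[[0,0,0],[0,0,0]],[[0,0,0],[0,0,0]]]' --fingers -1 --grip_force 40

```text
time: 3.53
eef_pos: [0.4527, -0.0816, 0.0223]
tcp_rot: [0.187, 0.982, -0.0, 0.002]
contact_force: [0.8, 2.8, 6.2]
opening: 0.783
finger_force: 46.3
```

Request:
step_arm --increments '[[[0,0,5],[0,0,0]],[[0,0,15],[0,0,0]],[[0,0,30],[0,0,0]],[[0,0,30],[0,0,0]],[[0,0,30],[0,0,0]],[[0,0,30],[0,0,0]],[[0,0,0],[0,0,0]],[[0,0,0],[0,0,0]]]'

```text
time: 4.2
eef_pos: [0.4515, -0.0818, 0.162]
tcp_rot: [0.187, 0.982, -0.001, 0.002]
contact_force: [-0.3, -0.1, -2.8]
opening: 0.786
finger_force: 46.1
```

Run:
```python
from h import *
s=readout.get_state(); print(s['eef_pos'].round(4),s['tcp_rot'].round(4),s['contact_force'],s['opening'])
a=cams.read_camera('top')[70:280,155:505]; b=cams.read_camera('wrist')
o=np.vstack([cv2.resize(a,(480,288)),cv2.resize(b,(480,300))]); cv2.imwrite('pics/g1.png',o[:,:,::-1])
```

```text
[ 0.4515 -0.0818  0.162 ] [ 1.874e-01  9.823e-01 -6.000e-04  1.800e-03] [-0.26364743 -0.05820536 -2.76993552] 0.7855900902257867
```

View pics/g1.png

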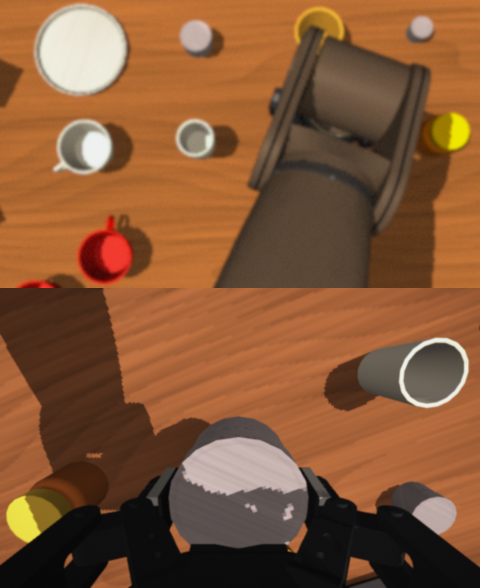

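Request:
step_arm --increments '[[[13,20,0],[0,0,0]],[[13,30,0],[0,0,0]],[[13,30,0],[0,0,0]],[[13,30,0],[0,0,0]],[[13,30,0],[0,0,0]],[[13,30,0],[0,0,0]],[[13,30,0],[0,0,0]],[[13,30,0],[0,0,0]]]'

```text
time: 4.97
eef_pos: [0.5534, 0.1501, 0.1569]
tcp_rot: [0.187, 0.982, -0.001, -0.003]
contact_force: [0.2, 0.1, -2.5]
opening: 0.782
finger_force: 46.2
```

Request:
step_arm --increments '[[[14,30,0],[0,0,0]],[[14,30,0],[0,0,0]],[[14,30,0],[0,0,0]],[[14,30,0],[0,0,0]],[[14,20,0],[0,0,0]],[[0,5,0],[0,0,0]],[[0,0,0],[0,0,0]],[[0,0,0],[0,0,0]]]'

```text
time: 5.63
eef_pos: [0.6233, 0.293, 0.1573]
tcp_rot: [0.187, 0.982, -0.002, -0.002]
contact_force: [-0.8, -0.1, -2.4]
opening: 0.783
finger_force: 46.3
```

Request:
step_arm --increments '[[[1,1,-30],[0,0,0]],[[0,0,-30],[0,0,0]],[[0,0,-30],[0,0,0]],[[0,0,-25],[0,0,0]],[[0,0,-12],[0,0,0]],[[0,0,-5],[0,0,0]],[[0,0,0],[0,0,0]],[[0,0,0],[0,0,0]]]'

```text
time: 6.3
eef_pos: [0.6264, 0.2942, 0.0291]
tcp_rot: [0.188, 0.982, 0.0, 0.001]
contact_force: [-0.1, 0.1, -2.4]
opening: 0.787
finger_force: 46.9
```

Request:
step_arm --increments '[[[0,0,-1.5],[0,0,0]],[[0,0,-1],[0,0,0]],[[0,0,0],[0,0,0]]]'

```text
time: 6.55
eef_pos: [0.6262, 0.2947, 0.0264]
tcp_rot: [0.187, 0.982, 0.0, 0.0]
contact_force: [-0.7, -0.5, -1.4]
opening: 0.784
finger_force: 46.9
```

Request:
step_arm --increments '[[[0,0,-1],[0,0,0]],[[0,0,-1],[0,0,0]],[[0,0,0],[0,0,0]]]'

```text
time: 6.8
eef_pos: [0.6262, 0.2948, 0.0263]
tcp_rot: [0.187, 0.982, -0.0, -0.0]
contact_force: [-3.8, -1.4, 6.0]
opening: 0.787
finger_force: 47.8
```

Request:
step_arm --increments '[[[0,0,0],[0,0,0]],[[0,0,0],[0,0,0]],[[0,0,0],[0,0,0]],[[0,0,0],[0,0,0]],[[0,0,0],[0,0,0]]]' --fingers 1

```text
time: 7.22
eef_pos: [0.6259, 0.2947, 0.0237]
tcp_rot: [0.187, 0.982, 0.0, 0.0]
contact_force: [0.7, 0.1, 0.1]
opening: 1.004
finger_force: 0.0
```

Request:
step_arm --increments '[[[0,0,15],[0,0,0]],[[0,0,25],[0,0,0]],[[0,0,35],[0,0,0]],[[0,0,35],[0,0,0]],[[0,0,35],[0,0,0]],[[0,-30,0],[0,0,0]],[[0,-30,0],[0,0,0]],[[0,-35,0],[0,0,0]]]'

```text
time: 7.88
eef_pos: [0.6264, 0.1999, 0.1717]
tcp_rot: [0.186, 0.983, 0.001, 0.002]
contact_force: [0.3, -0.2, -1.3]
opening: 1.001
finger_force: 0.0
```

Request:
step_arm --increments '[[[0,-35,0],[0,0,0]],[[2,-35,0],[0,0,0]],[[2,-30,0],[0,0,0]],[[0,-10,0],[0,0,0]],[[0,0,0],[0,0,0]],[[0,0,0],[0,0,0]]]'

```text
time: 8.38
eef_pos: [0.63, 0.0899, 0.1696]
tcp_rot: [0.188, 0.982, 0.0, 0.0]
contact_force: [0.4, -0.3, 0.6]
opening: 0.999
finger_force: 0.0
```

Run:
```python
from h import *
s=readout.get_state(); print(s['eef_pos'].round(4),s['tcp_rot'].round(4),s['contact_force'],s['opening'])
np.savez('w3.npz',**s)
b=cams.read_camera('wrist'); cv2.imwrite('pics/w3.png',b[:,:,::-1])
a=cams.read_camera('top'); cv2.imwrite('pics/t3.png',a[:,:,::-1]); c=cams.read_camera('side'); cv2.imwrite('pics/s3.png',c[:,:,::-1])
o=np.zeros((600,800,3),np.uint8); o[:300,:480]=cv2.resize(b,(480,300)); o[300:600,:400]=cv2.resize(a[60:210,150:350],(400,300)); o[300:600,400:]=cv2.resize(c[110:260,240:440],(400,300)); cv2.imwrite('pics/g3.png',o[:,:,::-1])
```

```text
[0.63   0.0899 0.1696] [1.878e-01 9.822e-01 5.000e-04 3.000e-04] [ 0.38707156 -0.26673335  0.58739831] 0.9991589115853846
```

View pics/g3.png

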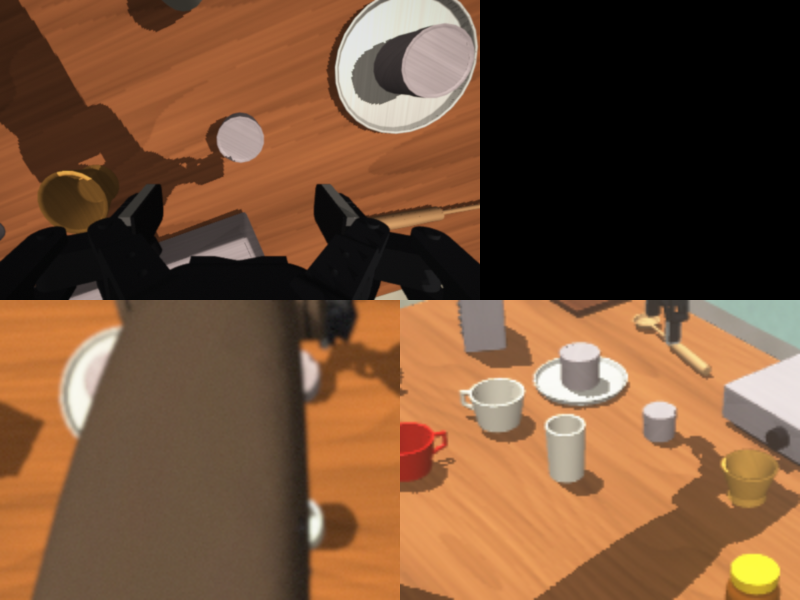

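Run:
```python
from h import *
s=dict(np.load('w3.npz'))
print('mid',onz('wrist',320,184,.044,s)); print('wideL',onz('wrist',584,81,.060,s)); print('tray',onz('wrist',541,85,.012,s))
print('side wide',onz('side',330,136.5,.06),'tray',onz('side',330.3,150,.012), 'mid',onz('side',369.7,165.5,.044))
```

```text
mid [0.62812057 0.09354701 0.044     ]
wideL [0.62388616 0.29755917 0.06      ]
tray [0.62420845 0.29761434 0.012     ]
side wide [0.62399535 0.2878115  0.06      ] tray [0.62067667 0.2830523  0.012     ] mid [0.62901664 0.08678055 0.044     ]
```

Request:
step_arm --increments '[[[0,0.5,-35],[0,0,0]],[[0,0,-35],[0,0,0]],[[0,0,-35],[0,0,0]],[[0,0,-30],[0,0,0]],[[0,0,-15],[0,0,0]],[[0,0,-5],[0,0,0]],[[0,0,0],[0,0,0]]]'

```text
time: 9.12
eef_pos: [0.6292, 0.0911, 0.0128]
tcp_rot: [0.187, 0.982, -0.0, -0.001]
contact_force: [0.2, -0.3, 0.5]
opening: 1.001
finger_force: 0.0
```

Request:
step_arm --increments '[[[0,0,0],[0,0,0]],[[0,0,0],[0,0,0]],[[0,0,0],[0,0,0]],[[0,0,0],[0,0,0]],[[0,0,0],[0,0,0]],[[0,0,0],[0,0,0]],[[0,0,0],[0,0,0]],[[0,0,0],[0,0,0]]]' --fingers -1

```text
time: 9.78
eef_pos: [0.632, 0.0902, 0.0167]
tcp_rot: [0.187, 0.982, 0.001, 0.002]
contact_force: [-0.6, 1.3, 5.8]
opening: 0.594
finger_force: 42.5
```

Request:
step_arm --increments '[[[0,0,5],[0,0,0]],[[0,0,15],[0,0,0]],[[0,0,30],[0,0,0]],[[0,0,30],[0,0,0]],[[0,0,30],[0,0,0]],[[0,0,30],[0,0,0]],[[0,0,0],[0,0,0]],[[0,0,0],[0,0,0]]]'

```text
time: 10.45
eef_pos: [0.6313, 0.0902, 0.1573]
tcp_rot: [0.187, 0.982, 0.0, 0.003]
contact_force: [-0.3, -0.1, -2.6]
opening: 0.595
finger_force: 42.1
```

Request:
step_arm --increments '[[[-1,20,0],[0,0,0]],[[-1,30,0],[0,0,0]],[[-1,35,0],[0,0,0]],[[-1,35,0],[0,0,0]],[[0,35,0],[0,0,0]],[[0,30,0],[0,0,0]],[[0,19,0],[0,0,0]],[[0,0,0],[0,0,0]]]'

```text
time: 11.12
eef_pos: [0.6235, 0.2978, 0.151]
tcp_rot: [0.185, 0.983, -0.0, -0.002]
contact_force: [-0.5, -0.2, -1.6]
opening: 0.593
finger_force: 42.2
```

Request:
step_arm --increments '[[[0,0,-20],[0,0,0]],[[0,0,-25],[0,0,0]],[[0,0,-20],[0,0,0]],[[0,0,-8],[0,0,0]],[[0,0,0],[0,0,0]],[[0,0,0],[0,0,0]]]'

```text
time: 11.62
eef_pos: [0.6253, 0.2933, 0.0796]
tcp_rot: [0.188, 0.982, -0.001, -0.001]
contact_force: [-0.7, -0.5, -1.5]
opening: 0.597
finger_force: 42.9
```

Request:
step_arm --increments '[[[0.5,1,-3],[0,0,0]],[[0,0,-2],[0,0,0]],[[0,0,-1],[0,0,0]],[[0,0,0],[0,0,0]],[[0,0,0],[0,0,0]]]'

```text
time: 12.03
eef_pos: [0.6268, 0.2951, 0.0765]
tcp_rot: [0.187, 0.982, -0.0, 0.0]
contact_force: [-2.4, -1.6, 5.7]
opening: 0.599
finger_force: 43.4
```

Request:
step_arm --increments '[[[0,0,-1],[0,0,0]],[[0,0,0],[0,0,0]],[[0,0,0],[0,0,0]]]'

```text
time: 12.28
eef_pos: [0.6269, 0.2951, 0.0765]
tcp_rot: [0.187, 0.982, -0.0, 0.0]
contact_force: [-4.1, -2.3, 8.0]
opening: 0.596
finger_force: 44.1
```

Request:
step_arm --increments '[[[0,0,0],[0,0,0]],[[0,0,0],[0,0,0]],[[0,0,0],[0,0,0]],[[0,0,0],[0,0,0]],[[0,0,0],[0,0,0]]]' --fingers 1

```text
time: 12.7
eef_pos: [0.6262, 0.2952, 0.0733]
tcp_rot: [0.187, 0.982, -0.0, -0.0]
contact_force: [-0.4, 0.1, -0.7]
opening: 0.996
finger_force: 0.0
```

Request:
step_arm --increments '[[[0,0,15],[0,0,0]],[[0,0,25],[0,0,0]],[[0,0,30],[0,0,0]],[[0,0,30],[0,0,0]],[[0,-35,0],[0,0,0]],[[0,-38,0],[0,0,0]],[[0,-38,0],[0,0,0]],[[0,-38,0],[0,0,0]]]'

```text
time: 13.37
eef_pos: [0.6265, 0.1451, 0.1756]
tcp_rot: [0.187, 0.982, 0.0, 0.001]
contact_force: [0.4, 0.1, 0.6]
opening: 0.998
finger_force: 0.0
```

Request:
step_arm --increments '[[[0,-38,0],[0,0,0]],[[1,-38,0],[0,0,0]],[[1,-38,0],[0,0,0]],[[1,-38,0],[0,0,0]],[[1,-38,0],[0,0,0]],[[1,-38,0],[0,0,0]],[[1,-38,0],[0,0,0]],[[1,-38,0],[0,0,0]]]'

```text
time: 14.03
eef_pos: [0.6334, -0.1597, 0.1753]
tcp_rot: [0.187, 0.982, -0.0, 0.001]
contact_force: [1.0, -0.1, 0.2]
opening: 0.995
finger_force: 0.0
```

Request:
step_arm --increments '[[[0,-38,0],[0,0,0]],[[0,-38,0],[0,0,0]],[[0,-30,0],[0,0,0]],[[0,-16,0],[0,0,0]],[[0,0,0],[0,0,0]],[[0,0,0],[0,0,0]],[[0,0,0],[0,0,0]]]'

```text
time: 14.62
eef_pos: [0.6335, -0.2782, 0.174]
tcp_rot: [0.187, 0.982, 0.0, -0.0]
contact_force: [-0.7, -0.3, -0.7]
opening: 1.004
finger_force: 0.0
```

Run:
```python
from h import *
s=readout.get_state(); print(s['eef_pos'].round(4),s['tcp_rot'].round(4),s['contact_force'],s['opening'])
np.savez('w4.npz',**s)
b=cams.read_camera('wrist'); a=cams.read_camera('top'); c=cams.read_camera('side'); 
o=np.zeros((600,800,3),np.uint8); o[:300,:480]=cv2.resize(b,(480,300)); o[300:600,:400]=cv2.resize(a[60:210,150:350],(400,300)); o[300:600,400:]=cv2.resize(c[110:260,240:440],(400,300)); cv2.imwrite('pics/g4.png',o[:,:,::-1])
```

```text
[ 0.6335 -0.2782  0.174 ] [ 1.868e-01  9.824e-01  4.000e-04 -1.000e-04] [-0.69945011 -0.26375669 -0.69649501] 1.0039583514637096
```

View pics/g4.png

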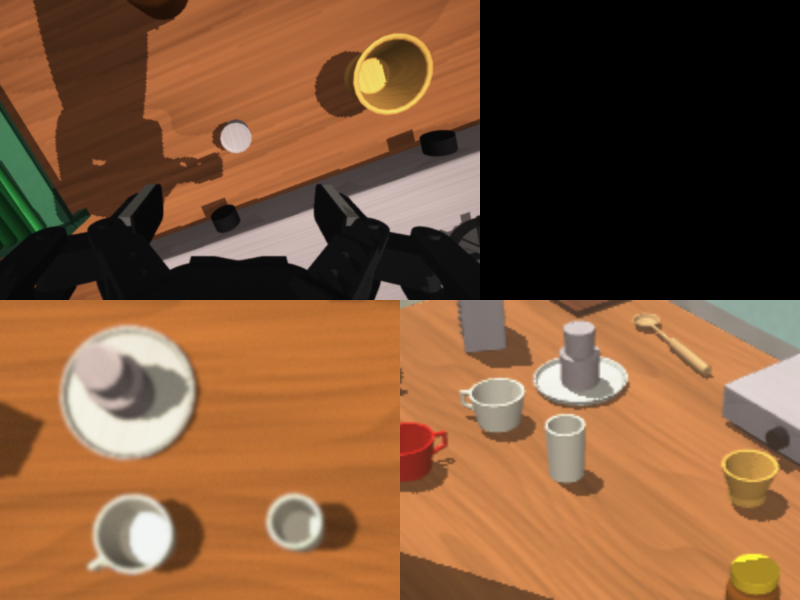

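Run:
```python
from h import *
s=dict(np.load('w4.npz'))
print('small',onz('wrist',314.7,182.7,.034,s))
t=lambda x,y:(150-.25+x/2,60-.25+(y-300)/2); sd=lambda x,y:(240-.25+(x-400)/2,110-.25+(y-300)/2)
m=t(101,366); ms=sd(579,330)
print('midlid',onz('top',*m,.104),onz('side',*ms,.104)); print(tri(ray('top',*m),ray('side',*ms)))
print('tray',onz('top',*t(129,392),.012),'broad',onz('top',*t(134,533),.055))
```

```text
small [ 0.63198917 -0.27956689  0.034     ]
midlid [0.62540249 0.29134629 0.104     ] [0.62182161 0.28751837 0.104     ]
(array([0.6261759 , 0.29284176, 0.1005732 ]), np.float64(0.0010280367305905143))
tray [0.62552844 0.29152144 0.012     ] broad [0.45187034 0.2737215  0.055     ]
```

Request:
step_arm --increments '[[[0,-4,-35],[0,0,0]],[[0,0,-35],[0,0,0]],[[0,0,-35],[0,0,0]],[[0,0,-35],[0,0,0]],[[0,0,-18],[0,0,0]],[[0,0,-6],[0,0,0]],[[0,0,0],[0,0,0]]]'

```text
time: 15.35
eef_pos: [0.6322, -0.2819, 0.0075]
tcp_rot: [0.187, 0.982, 0.001, -0.002]
contact_force: [0.6, -0.4, 1.1]
opening: 1.004
finger_force: 0.0
```

Request:
step_arm --increments '[[[0,0,0],[0,0,0]],[[0,0,0],[0,0,0]],[[0,0,0],[0,0,0]],[[0,0,0],[0,0,0]],[[0,0,0],[0,0,0]],[[0,0,0],[0,0,0]],[[0,0,0],[0,0,0]],[[0,0,0],[0,0,0]]]' --fingers -1 --grip_force 30

```text
time: 16.02
eef_pos: [0.6346, -0.2845, 0.0122]
tcp_rot: [0.187, 0.982, -0.001, 0.002]
contact_force: [-0.1, 1.0, 6.0]
opening: 0.41
finger_force: 30.5
```

Request:
step_arm --increments '[[[0,0,5],[0,0,0]],[[0,0,15],[0,0,0]],[[0,0,30],[0,0,0]],[[0,0,35],[0,0,0]],[[0,0,35],[0,0,0]],[[0,0,35],[0,0,0]],[[0,0,35],[0,0,0]],[[0,0,0],[0,0,0]]]'

```text
time: 16.68
eef_pos: [0.637, -0.286, 0.2113]
tcp_rot: [0.187, 0.982, -0.003, 0.008]
contact_force: [1.1, -0.7, 1.5]
opening: 0.413
finger_force: 30.1
```

Request:
step_arm --increments '[[[0,0,0],[0,0,0]],[[0,0,0],[0,0,0]],[[0,0,0],[0,0,0]]]'

```text
time: 16.93
eef_pos: [0.6321, -0.2831, 0.1973]
tcp_rot: [0.187, 0.982, 0.001, -0.002]
contact_force: [-0.8, -0.2, -2.5]
opening: 0.405
finger_force: 30.1
```

Request:
step_arm --increments '[[[0,20,0],[0,0,0]],[[0,35,0],[0,0,0]],[[-1,38,0],[0,0,0]],[[-1,38,0],[0,0,0]],[[-1,38,0],[0,0,0]],[[-1,38,0],[0,0,0]],[[-1,38,0],[0,0,0]],[[-1,38,0],[0,0,0]]]'

```text
time: 17.6
eef_pos: [0.6257, 0.0019, 0.1976]
tcp_rot: [0.187, 0.982, 0.0, -0.002]
contact_force: [0.9, 0.8, -1.1]
opening: 0.411
finger_force: 30.2
```

Request:
step_arm --increments '[[[-1,38,0],[0,0,0]],[[0,38,0],[0,0,0]],[[0,38,0],[0,0,0]],[[0,38,0],[0,0,0]],[[0,38,0],[0,0,0]],[[0,38,0],[0,0,0]],[[0,30,0],[0,0,0]],[[0,20,0],[0,0,0]]]'

```text
time: 18.27
eef_pos: [0.6241, 0.2809, 0.1973]
tcp_rot: [0.186, 0.983, -0.0, -0.002]
contact_force: [0.4, -0.6, -1.8]
opening: 0.41
finger_force: 30.2
```

Request:
step_arm --increments '[[[0,16,0],[0,0,0]],[[0,0,0],[0,0,0]],[[0,0,0],[0,0,0]],[[0,0,0],[0,0,0]]]'

```text
time: 18.6
eef_pos: [0.626, 0.2923, 0.1989]
tcp_rot: [0.188, 0.982, -0.001, -0.001]
contact_force: [-0.1, -0.2, -0.9]
opening: 0.409
finger_force: 30.2
```

Request:
step_arm --increments '[[[0.5,1.5,-20],[0,0,0]],[[0,0,-25],[0,0,0]],[[0,0,-20],[0,0,0]],[[0,0,-10],[0,0,0]],[[0,0,-4],[0,0,0]],[[0,0,0],[0,0,0]],[[0,0,0],[0,0,0]],[[0,0,0],[0,0,0]]]'

```text
time: 19.27
eef_pos: [0.6281, 0.2948, 0.123]
tcp_rot: [0.187, 0.982, 0.001, 0.002]
contact_force: [-0.2, -0.4, -1.5]
opening: 0.406
finger_force: 30.2
```

Request:
step_arm --increments '[[[0,0,-2],[0,0,0]],[[0,0,-1],[0,0,0]],[[0,0,-1],[0,0,0]],[[0,0,0],[0,0,0]],[[0,0,0],[0,0,0]]]'

```text
time: 19.68
eef_pos: [0.6268, 0.2948, 0.1168]
tcp_rot: [0.187, 0.982, -0.0, -0.0]
contact_force: [-0.2, 0.2, -0.8]
opening: 0.404
finger_force: 30.2
```

Request:
step_arm --increments '[[[0,0,-1],[0,0,0]],[[0,0,-1],[0,0,0]],[[0,0,0],[0,0,0]]]'

```text
time: 19.93
eef_pos: [0.6273, 0.2949, 0.1162]
tcp_rot: [0.187, 0.982, 0.0, 0.0]
contact_force: [-1.5, -0.5, 3.1]
opening: 0.41
finger_force: 30.5
```

Request:
step_arm --increments '[[[0,0,-1],[0,0,0]],[[0,0,0],[0,0,0]],[[0,0,0],[0,0,0]]]'

```text
time: 20.18
eef_pos: [0.6274, 0.2949, 0.1162]
tcp_rot: [0.187, 0.982, 0.0, 0.001]
contact_force: [-4.1, -1.0, 7.0]
opening: 0.41
finger_force: 30.9
```

Request:
step_arm --increments '[[[0,0,0],[0,0,0]],[[0,0,0],[0,0,0]],[[0,0,0],[0,0,0]],[[0,0,0],[0,0,0]],[[0,0,0],[0,0,0]],[[0,0,0],[0,0,0]]]' --fingers 1

```text
time: 20.68
eef_pos: [0.6268, 0.2946, 0.1134]
tcp_rot: [0.187, 0.982, -0.0, -0.0]
contact_force: [-0.1, 0.7, -0.6]
opening: 1.0
finger_force: 0.0
```

Request:
step_arm --increments '[[[0,0,15],[0,0,0]],[[0,0,25],[0,0,0]],[[0,0,30],[0,0,0]],[[0,0,20],[0,0,0]],[[-23,-27,0],[0,0,0]],[[-23,-27,0],[0,0,0]],[[-23,-27,0],[0,0,0]],[[-23,-27,0],[0,0,0]]]'

```text
time: 21.35
eef_pos: [0.5341, 0.1859, 0.2052]
tcp_rot: [0.187, 0.982, 0.0, 0.001]
contact_force: [0.5, 0.1, 0.9]
opening: 1.0
finger_force: 0.0
```

Request:
step_arm --increments '[[[-23,-27,0],[0,0,0]],[[-23,-27,0],[0,0,0]],[[-23,-27,0],[0,0,0]],[[-12,-15,0],[0,0,0]],[[0,0,0],[0,0,0]],[[0,0,0],[0,0,0]],[[0,0,0],[0,0,0]]]'

```text
time: 21.93
eef_pos: [0.4547, 0.0909, 0.205]
tcp_rot: [0.187, 0.982, 0.0, 0.001]
contact_force: [-0.8, 0.8, 0.3]
opening: 1.001
finger_force: 0.0
```

Run:
```python
from h import *
s=readout.get_state(); print(s['eef_pos'].round(4),s['tcp_rot'].round(4),s['contact_force'],s['opening'])
np.savez('w5.npz',**s)
b=cams.read_camera('wrist'); a=cams.read_camera('top'); c=cams.read_camera('side'); 
o=np.zeros((600,800,3),np.uint8); o[:300,:480]=cv2.resize(b,(480,300)); o[300:600,:400]=cv2.resize(a[60:210,150:350],(400,300)); o[300:600,400:]=cv2.resize(c[110:260,240:440],(400,300)); cv2.imwrite('pics/g5.png',o[:,:,::-1])
```

```text
[0.4547 0.0909 0.205 ] [1.874e-01 9.823e-01 3.000e-04 1.100e-03] [-0.817391    0.82744343  0.32797222] 1.001383946040851
```

View pics/g5.png

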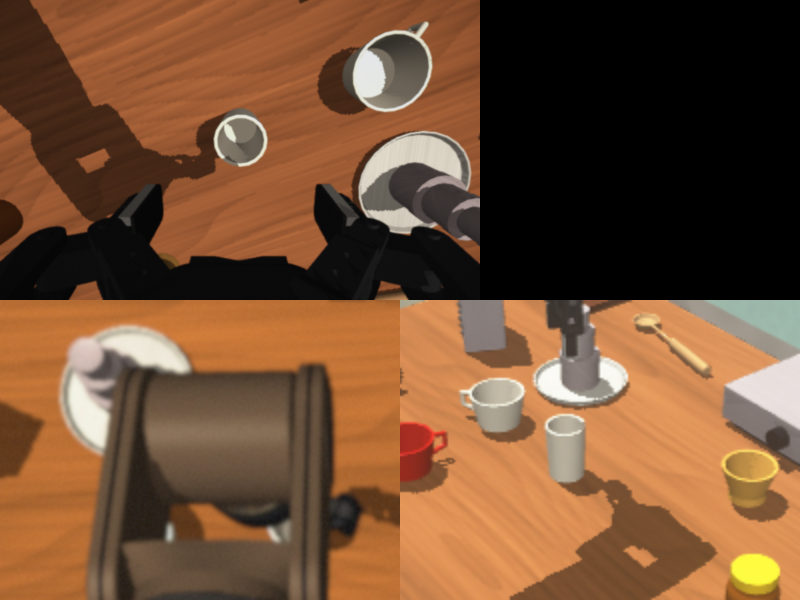

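Run:
```python
from h import *
s=dict(np.load('w5.npz'))
print('tall',onz('wrist',320,185.3,.085,s),'broad',onz('wrist',521.3,93.3,.055,s))
```

```text
tall [0.45268609 0.0945668  0.085     ] broad [0.44794341 0.27723384 0.055     ]
```

Request:
step_arm --increments '[[[0,0.5,-35],[0,0,0]],[[0,0,-35],[0,0,0]],[[0,0,-35],[0,0,0]],[[0,0,-30],[0,0,0]],[[0,0,-13],[0,0,0]],[[0,0,-5.5],[0,0,0]],[[0,0,0],[0,0,0]]]'

```text
time: 22.67
eef_pos: [0.4531, 0.0916, 0.0488]
tcp_rot: [0.187, 0.982, -0.0, -0.002]
contact_force: [-0.3, 0.3, 0.1]
opening: 1.003
finger_force: 0.0
```

Request:
step_arm --increments '[[[0,0,0],[0,0,0]],[[0,0,0],[0,0,0]],[[0,0,0],[0,0,0]],[[0,0,0],[0,0,0]],[[0,0,0],[0,0,0]],[[0,0,0],[0,0,0]],[[0,0,0],[0,0,0]],[[0,0,0],[0,0,0]]]' --fingers -1 --grip_force 40

```text
time: 23.33
eef_pos: [0.4558, 0.0914, 0.0524]
tcp_rot: [0.187, 0.982, 0.001, 0.002]
contact_force: [0.1, 1.3, 6.1]
opening: 0.661
finger_force: 42.6
```

Request:
step_arm --increments '[[[0,0,5],[0,0,0]],[[0,0,15],[0,0,0]],[[0,0,30],[0,0,0]],[[0,0,30],[0,0,0]],[[0,0,20],[0,0,0]],[[0,0,0],[0,0,0]],[[0,0,0],[0,0,0]],[[0,0,0],[0,0,0]]]'

```text
time: 24.0
eef_pos: [0.4526, 0.0912, 0.1489]
tcp_rot: [0.187, 0.982, -0.0, -0.001]
contact_force: [-0.1, 0.6, -1.8]
opening: 0.66
finger_force: 42.9
```

Request:
step_arm --increments '[[[-1,20,0],[0,0,0]],[[-1,30,0],[0,0,0]],[[-1.5,33,0],[0,0,0]],[[0,33,0],[0,0,0]],[[0,30,0],[0,0,0]],[[0,22,0],[0,0,0]],[[0,15,0],[0,0,0]],[[0,0,0],[0,0,0]]]'

```text
time: 24.67
eef_pos: [0.4486, 0.276, 0.1477]
tcp_rot: [0.186, 0.983, -0.001, -0.002]
contact_force: [-0.0, -1.4, -2.1]
opening: 0.655
finger_force: 43.1
```

Request:
step_arm --increments '[[[0,0,0],[0,0,0]],[[0,0,0],[0,0,0]],[[0,0,0],[0,0,0]]]'

```text
time: 24.92
eef_pos: [0.4499, 0.2731, 0.1493]
tcp_rot: [0.188, 0.982, -0.001, -0.001]
contact_force: [0.6, -0.0, -1.2]
opening: 0.661
finger_force: 43.1
```

Run:
```python
from h import *
s=readout.get_state(); print(s['eef_pos'].round(4),s['tcp_rot'].round(4),s['contact_force'],s['opening'])
b=cams.read_camera('wrist'); c=cams.read_camera('side'); 
o=np.vstack([cv2.resize(b,(480,300)),cv2.resize(c[110:235,220:420],(480,300),interpolation=2)]); cv2.imwrite('pics/g6.png',o[:,:,::-1])
```

```text
[0.4499 0.2731 0.1493] [ 1.878e-01  9.822e-01 -7.000e-04 -8.000e-04] [ 0.57410326 -0.03806685 -1.21901357] 0.661200800596772
```

View pics/g6.png

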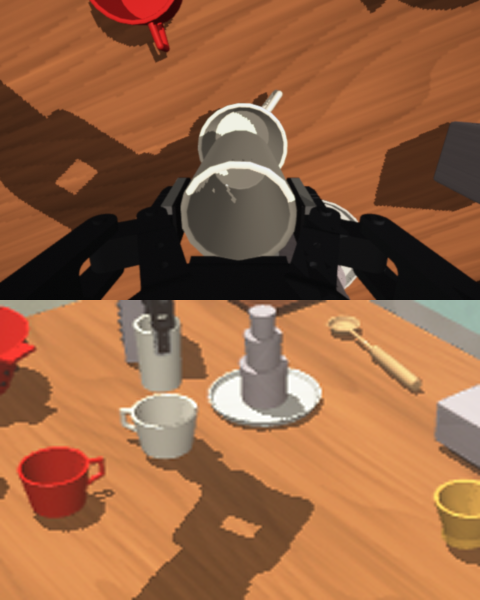

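Request:
step_arm --increments '[[[1.5,0.5,-15],[0,0,0]],[[0,0,-20],[0,0,0]],[[0,0,-20],[0,0,0]],[[0,0,-10],[0,0,0]],[[0,0,-10],[0,0,0]],[[0,0,-5],[0,0,0]],[[0,0,0],[0,0,0]],[[0,0,0],[0,0,0]]]'

```text
time: 25.68
eef_pos: [0.4523, 0.2748, 0.0708]
tcp_rot: [0.187, 0.982, 0.0, 0.0]
contact_force: [0.3, -0.3, -1.2]
opening: 0.656
finger_force: 43.1
```

Request:
step_arm --increments '[[[0,0,-4],[0,0,0]],[[0,0,-3],[0,0,0]],[[0,0,-1],[0,0,0]],[[0,0,0],[0,0,0]],[[0,0,0],[0,0,0]]]'

```text
time: 26.1
eef_pos: [0.4519, 0.2748, 0.0624]
tcp_rot: [0.187, 0.982, 0.0, 0.0]
contact_force: [0.1, -0.4, -2.2]
opening: 0.657
finger_force: 43.1
```

Request:
step_arm --increments '[[[0,0,-1.5],[0,0,0]],[[0,0,-1.5],[0,0,0]],[[0,0,0],[0,0,0]],[[0,0,0],[0,0,0]]]'

```text
time: 26.43
eef_pos: [0.4517, 0.2747, 0.0591]
tcp_rot: [0.187, 0.982, -0.0, -0.0]
contact_force: [-0.3, -0.1, -1.3]
opening: 0.658
finger_force: 43.1
```

Request:
step_arm --increments '[[[0,0,-1],[0,0,0]],[[0,0,-1],[0,0,0]],[[0,0,0],[0,0,0]]]'

```text
time: 26.68
eef_pos: [0.4523, 0.2748, 0.0584]
tcp_rot: [0.187, 0.982, -0.0, 0.0]
contact_force: [-1.9, -0.1, 4.8]
opening: 0.657
finger_force: 43.2
```

Request:
step_arm --increments '[[[0,0,-1],[0,0,0]],[[0,0,0],[0,0,0]],[[0,0,0],[0,0,0]]]'

```text
time: 26.93
eef_pos: [0.4524, 0.2749, 0.0583]
tcp_rot: [0.187, 0.982, -0.0, 0.0]
contact_force: [-2.7, -1.7, 9.8]
opening: 0.654
finger_force: 43.3
```

Request:
step_arm --increments '[[[0,0,0],[0,0,0]],[[0,0,0],[0,0,0]],[[0,0,0],[0,0,0]],[[0,0,0],[0,0,0]],[[0,0,0],[0,0,0]],[[0,0,0],[0,0,0]]]' --fingers 1

```text
time: 27.43
eef_pos: [0.4518, 0.2747, 0.0561]
tcp_rot: [0.187, 0.982, -0.0, -0.0]
contact_force: [-0.4, -0.3, 0.6]
opening: 0.999
finger_force: 0.0
```

Request:
step_arm --increments '[[[0,0,10],[0,0,0]],[[0,0,25],[0,0,0]],[[0,0,35],[0,0,0]],[[0,0,38],[0,0,0]],[[0,0,38],[0,0,0]],[[0,-38,0],[0,0,0]],[[0,-38,0],[0,0,0]],[[0,-38,0],[0,0,0]]]'

```text
time: 28.1
eef_pos: [0.4521, 0.1601, 0.2045]
tcp_rot: [0.186, 0.983, 0.0, 0.002]
contact_force: [-0.4, -0.3, -0.2]
opening: 1.0
finger_force: 0.0
```

Request:
step_arm --increments '[[[3,-38,0],[0,0,0]],[[3,-38,0],[0,0,0]],[[3,-38,0],[0,0,0]],[[3,-38,0],[0,0,0]],[[3,-38,0],[0,0,0]],[[3,-38,0],[0,0,0]],[[0,0,0],[0,0,0]],[[0,0,0],[0,0,0]]]'

```text
time: 28.77
eef_pos: [0.4699, -0.0689, 0.203]
tcp_rot: [0.189, 0.982, 0.0, 0.0]
contact_force: [0.6, 0.2, 0.1]
opening: 0.999
finger_force: 0.0
```

Run:
```python
from h import *
a=cams.read_camera('top'); c=cams.read_camera('side'); 
o=np.hstack([cv2.resize(a[70:220,160:310],(400,400),interpolation=2),cv2.resize(c[90:220,240:370],(400,400),interpolation=2)]); cv2.imwrite('pics/g7.png',o[:,:,::-1])
print(readout.get_state()['eef_pos'])
```

```text
[ 0.46972868 -0.06675726  0.20257519]
```

View pics/g7.png

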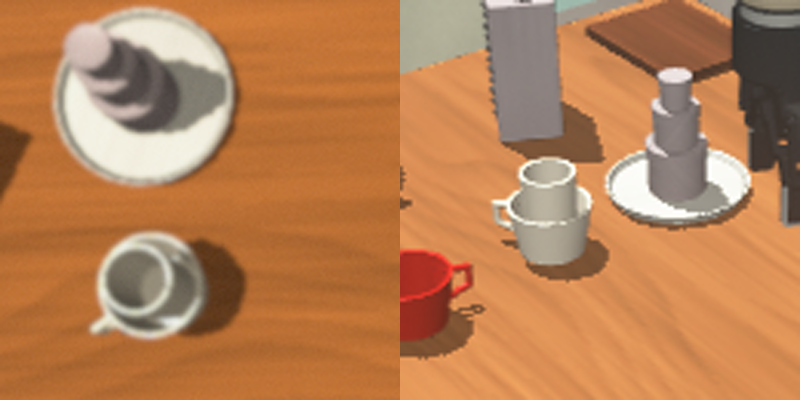

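Run:
```python
from h import *
for n,x,y,z in (('small',88,45,.138),('tray',144,97,.012),('tall',137,281,.091),('broad',151,286,.055)): print('top',n,onz('top',159.7+x/2.667,69.7+y/2.667,z)[:2].round(4))
for n,x,y,z in (('small',675,76,.138),('mid',676.5,104,.104),('wide',677,147,.06),('tall',548,172,.091),('broad',549.5,210,.055),('tray',678,185,.012)): print('side',n,onz('side',239.7+(x-400)/3.077,89.7+y/3.077,z)[:2].round(4))
```

```text
top small [0.6267 0.2944]
top tray [0.6248 0.2929]
top tall [0.4504 0.2744]
top broad [0.4504 0.2747]
side small [0.6254 0.2923]
side mid [0.6278 0.2941]
side wide [0.6194 0.2829]
side tall [0.4533 0.2734]
side broad [0.4451 0.262 ]
side tray [0.6207 0.2845]
```

```bash
python3 -c "
from plant import sign_off
print(sign_off())"
```

```text
the job is handed in; nothing more can be done
None
```

The job is handed in: the three dabbas are stacked on the tray, widest at the bottom, and the tall cup stands inside the broad cup. Final camera checks put the top dabba within about 3 mm of the tray centre and the tall cup within about 1 mm of the broad cup's axis, but sign-off gave no verdict.

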